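# Set a hand pump's stroke stop and prove the lever stops short of the bar

### The arm

A 7-joint arm with a two-finger parallel gripper is mounted at the origin on a cart in front of the work surface, level with it; the furniture and walls round the work are solid. World frame = base frame: x ahead of the robot, y to its left, z up, the work surface at z = 0. Lengths are in m, angles in rad, forces in N, time in s.
With the tool pointing down it reaches from about 0.4 to 0.925 m from the base axis. Payload 4.1 kg.
Tool frame: the origin (TCP) lies midway between the tips of the shut fingers; the grasp point (between the pads) lies 19 mm behind it (r.grip_point_offset is the x of the grasp point in the tool frame, in m); x points along the fingers, y is the direction in which the jaws open and shut, and the axes are right-handed (so a half turn about x gives the same grasp; the last joint's range is limited). The gripper opens to 85 mm and grips with 20 to 120 N. Pads are 22 mm wide; open, the fingers measure 114 mm over their backs; the gripper's body (76 mm by 85 mm) begins 54 mm behind the grasp point. The pads swing forward as they close: fully open they stand 13 mm farther back than shut.
Start: joints at [-0.099, 0.398, 0.045, 1.537, -0.019, 1.207, -0.051], TCP at [0.65, 0, 0.231] pointing down, gripper open.
Joint ranges: [-2.82, 2.82], [-0.49, 2.23], [-1.37, 1.46], [0, 2.46], [-1.36, 4.5], [0.23, 2], [-2.94, 2.94]. Speed limits (rad/s): [2.57, 2.57, 3.14, 3.14, 3.14, 3.14, 3.14].

### API

Orientations are given as a 3x3 rotation matrix whose columns are the frame's x, y, z axes.
In Python, from cell import r gives the robot as it stands. Calls block until the motion is done:
- r.reach(position, orientation): joint-space move of the TCP to a pose.
- r.movel(position, rotation=None, max_speed=0.15, force_limit=None): straight line of the TCP; rotation=None keeps the orientation; max_speed is the mean speed in m/s. With force_limit (N) it stops when the force on the tool has changed by that much, and returns True; else False.
- r.move_joints(angles): joint-space move.
- r.ungrasp() and r.grasp(grasp_force=None): open the fingers fully, or close them until they stop; grasp_force is the grip in N (None keeps the last).
- r.pause(seconds).
- r.ik(position, orientation): joint angles nearest the present ones, or None.
- r.snapshot(name): name is "scene" or "side" or "wrist"; returns the picture (480x640x3 uint8, red, green, blue); there is no depth.
- r.camera_info(name): a dict with "fovy" (degrees; the focal length in pixels is half the picture's height over the tangent of half this angle, whatever the lens; pixels are square), "cx", "cy" (the principal point, pixels), "k1" (the pictures are not rectified: a ray, as slopes to the right and down, at radius r is drawn at 1 + k1 r^2 times it, then the intrinsics apply), "T" (4x4, takes a point from camera to world coordinates). Camera axes: x right, y down, z forward; pixel columns grow to the right and rows downward; lengths in m; the calibration is good to about 2 mm. A picture is of the moment at which its call begins: read the wrist's pose just before it. camera_info takes no time and is no camera call; for the wrist camera it gives the pose at the moment of the call.
A pose or a line that the arm cannot do raises r.MotionError and nothing moves.
- r.job_done(): hands the job in, once; it reports no verdict.
Readings, each from a call of its own:
- r.get_t(): time.
- r.get_joint_positions(): joint angles.
- r.get_joint_velocities(): joint speeds.
- r.get_joint_torque(): joint torques, N m.
- r.get_position(): TCP position.
- r.get_ee_rot(): TCP orientation.
- r.get_force(): force on the tool from outside, world axes, zero at the start.
- r.get_torque(): the same for the moment, N m.
- r.get_width(): finger opening in m.
Only numpy, scipy, OpenCV 4.12 (cv2) and the standard library are available. Lean on these libraries where they do the work, as an engineer would, in place of code of your own. Each camera call takes 0.05 s, during which the arm holds its last target.

### The job

The hand test pump carries a low-range gauge, so its stroke must be limited: with a fingertip push the red-topped stop pin round, as far as it goes, so that it stands between the hand lever and the black grip bar. Then, with the fingers' outside against the lever's front, press the lever gently in until it rests on the stop, short of the bar, and finish while holding it pressed in there. Do not grip the lever or the bar (keep off the bar and the back of the lever), and leave the vials, bottle and union beside the pump as they stand.

Things in the scene. Friction and masses are not known exactly. Their poses are not given: they have to be found in the camera images.
- pump: bench hand pressure pump, fixed. Grey base plate 170 x 255 mm (pump x -55 to 115, y -135 to 120), top 16 mm up. Origin on the desk under the grip bar's axis; at yaw 0 x points away from the robot (lever toward bar), y left along the bar, z up. Bar, lever and barrel axes are 85 mm above the desk; barrel 51 mm across along x from -8 to 150 at y = 55. In front of the lever all is free
- gauge_mid (a point): middle of the 64 mm dial gauge on the barrel, face tilted to the robot; it reaches 180 mm above the desk, 35 mm round this point: keep clear. Its needle follows the lever: in the green arc up to the stop's place, in the red beyond
- lever (a joint): hand lever: blade 75 to 95 mm above the desk, 12 mm thick with its back strip, 215 mm long, hinged on an upright pin at pump x = -19, y = 90 mm; runs along -y to a ball end. 0 = out (at rest, ball end nearest the robot); grows (rad) as pressed toward the bar; about 0.24 rad = on the swung-in stop, stiff there, 16 mm gap to the bar at mid length; 0.36 = against the bar and parallel to it, too far
- lever_press (a point): the place to press: on the lever's front face (robot side), 130 mm from its hinge, 85 mm above the desk; moves with the lever. Its x points into the lever at right angles to the face (press along +x), y along the lever to the hinge, z up. About 32 mm of travel from rest to the stop; a return spring pushes back with about 2.5 N at first, 7 N at the stop
- bar_mid (a point): middle of the fixed grip bar with black ribbed sleeve, 26 mm across, along the pump's y from y = 35 to -115 mm at x = 0, 85 mm above the desk (top 98 mm). The point is on its axis at y = -40. Bar and the black strip on the lever's back are not to be touched
- stop_arm (a joint): stroke stop: flat arm hinged on a screw on the bar's free end (arm top 107 mm, screw top 113 mm above the desk), pin at its end. 0 = parked, pointing along -y of the pump, out past the bar's end; grows (rad) swinging clockwise seen from above; 1.77 = fully home at its end stop, pin between bar and lever (over centre beyond 1.68). Starts at 0 to 0.35; stays where left; about 1.3 N moves it
- stop_pin (a point): upright pin 12 mm across at the stop arm's end; the red upper part stands 107 to 145 mm above the desk, the steel part below hangs to 70 mm and catches the lever. This point is on its axis, 126 mm above the desk, 40 mm from stop_pivot. Push the red part round from its trailing side, fingertips above 113 mm
- stop_pivot (a point): on the stop arm's hinge axis (fixed to the pump at x = 10, y = -100 mm), at the same height as stop_pin
- vial_black: loose glass vial with black cap, 28 mm across, 58 mm tall, origin at the centre of its underside; leave it standing
- vial_red: loose glass vial with red cap, 28 mm across, 58 mm tall, origin at the centre of its underside; leave it standing
- bottle_small: loose small white bottle with red cap, 48 mm across, 124 mm tall, origin at the centre of its underside; leave it standing
- union_2: loose white plastic tube union, 38 mm long, 15 mm high, lying on the desk, origin at the centre of its underside; leave it alone

How it is judged:
By the outcome, as a careful person would: the job done as asked, in the order asked, and still so for the second after the job is handed in, while the arm keeps its last pose, push and grip.
It also fails if it takes over 48 s, if anything falls off the work surface, if the arm or the gripper's body presses on something with over 40 N, if the wrist force passes 120 N, or if a joint passes its speed limit or range.

## Working session

There is one attempt and no reset: what is moved stays moved. The work goes in short steps, each a Python script; the robot and the scene stay as the last script left them, time stands still between calls to the robot, and variables do not carry over. Pictures are saved under pics/ and viewed, and the job is handed in when it is done.

```bash
ls; mkdir -p pics
python3 - <<'E'
from cell import r
import cv2
for n in ("scene","side","wrist"):
    im=r.snapshot(n); cv2.imwrite(f"pics/{n}0.png",im[:,:,::-1])
    c=r.camera_info(n); print(n,c)
print(r.get_t())
E
```

```text
pics
scene {'fovy': 52.22655306319093, 'cx': 311.159987178075, 'cy': 243.99335635234092, 'k1': 0.004660638643398395, 'T': array([[ 0.86863641, -0.29573669,  0.39750546,  0.24735804],
       [-0.49491774, -0.48075405,  0.72383146, -0.85289449],
       [-0.02296116, -0.82547886, -0.56396581,  0.59000111],
       [ 0.        ,  0.        ,  0.        ,  1.        ]])}
side {'fovy': 50.88889577621037, 'cx': 317.06012791919835, 'cy': 239.2676208970566, 'k1': -0.009907350484637097, 'T': array([[ 0.97946074, -0.12696157,  0.15664421,  0.45452362],
       [-0.20039174, -0.52678984,  0.82603609, -0.92576268],
       [-0.02235626, -0.84046013, -0.54141201,  0.58159239],
       [ 0.        ,  0.        ,  0.        ,  1.        ]])}
wrist {'fovy': 59.94093827258881, 'cx': 315.3610064981304, 'cy': 243.83528196758516, 'k1': -0.06717140904401839, 'T': array([[ 9.99999299e-01,  2.52487276e-04, -1.15695453e-03,
         6.51616202e-01],
       [-7.10135610e-05, -9.62460526e-01, -2.71421685e-01,
         6.87864634e-02],
       [-1.18205358e-03,  2.71421577e-01, -9.62459833e-01,
         3.72918450e-01],
       [ 0.00000000e+00,  0.00000000e+00,  0.00000000e+00,
         1.00000000e+00]])}
0.15
```

View pics/scene0.png

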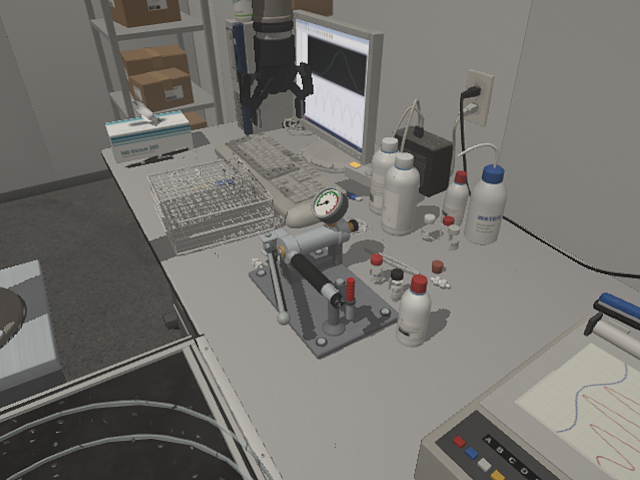

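View pics/side0.png

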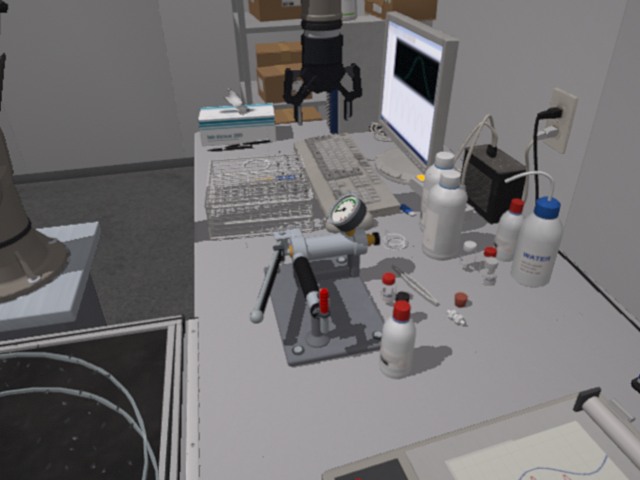

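View pics/wrist0.png

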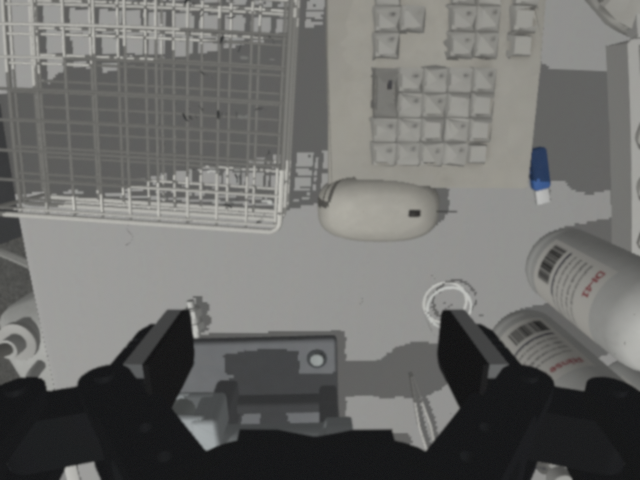

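The pump stands at about (320,290) in both fixed views, with the red pin on the bar's end at (350,290) in scene and (323,300) in side. I'll enlarge both.

Run:
```python
import cv2
a=cv2.imread("pics/scene0.png")[200:365,230:450]; cv2.imwrite("pics/s1.png",cv2.resize(a,(792,594),interpolation=cv2.INTER_CUBIC))
a=cv2.imread("pics/side0.png")[215:380,235:455]; cv2.imwrite("pics/d1.png",cv2.resize(a,(792,594),interpolation=cv2.INTER_CUBIC))
```

```text
(no output)
```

View pics/s1.png

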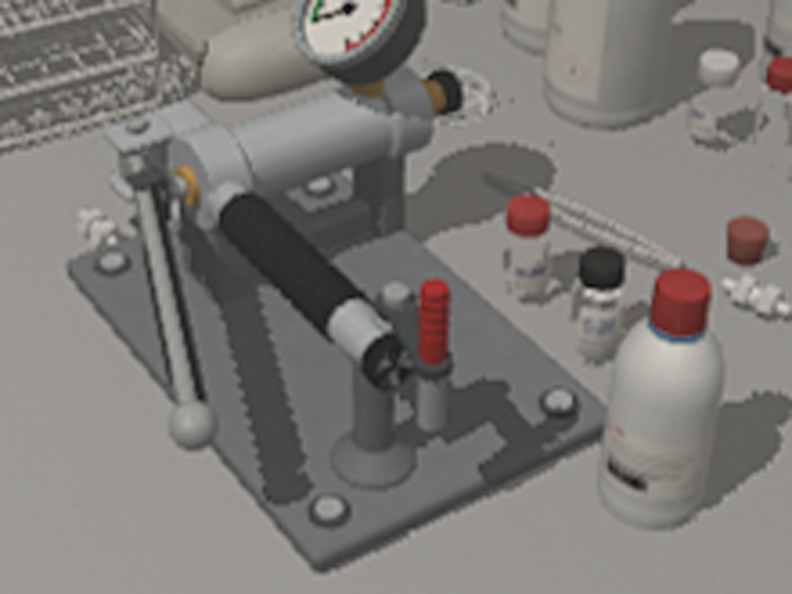

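View pics/d1.png

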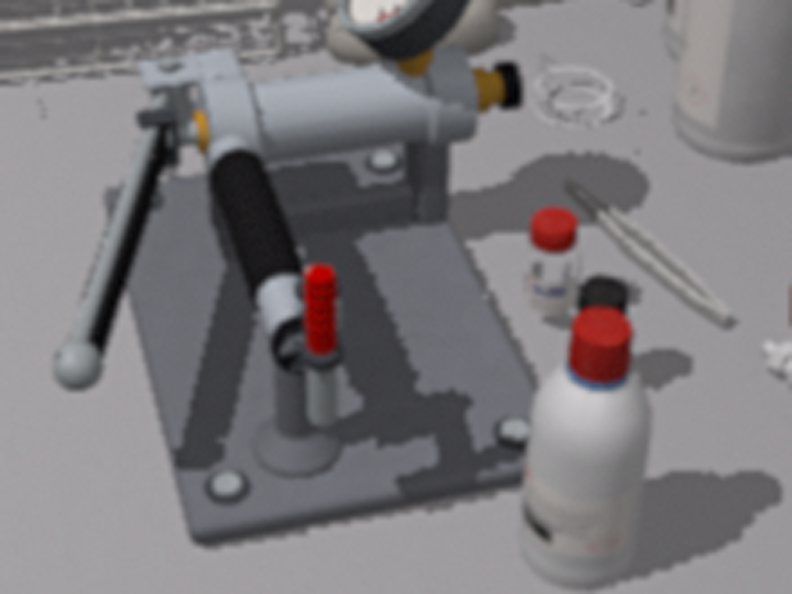

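```bash
cat > h.py <<'E'
import numpy as np, cv2
from cell import r
def ray(c,u,v):
    f=240/np.tan(np.radians(c["fovy"])/2)
    d=np.array([(u-c["cx"])/f,(v-c["cy"])/f]); s=d.copy()
    for _ in range(10): s=d/(1+c["k1"]*(s@s))
    T=c["T"]; return T[:3,3], T[:3,:3]@np.array([s[0],s[1],1])
def onz(c,u,v,z):
    o,d=ray(c,u,v); return o+d*(z-o[2])/d[2]
def proj(c,p):
    f=240/np.tan(np.radians(c["fovy"])/2); T=c["T"]
    q=T[:3,:3].T@(np.asarray(p)-T[:3,3]); s=q[:2]/q[2]; s=s*(1+c["k1"]*(s@s))
    return np.array([c["cx"]+f*s[0],c["cy"]+f*s[1]])
def tri(obs):
    A=np.zeros((3,3));b=np.zeros(3)
    for c,u,v in obs:
        o,d=ray(c,u,v); d=d/np.linalg.norm(d); M=np.eye(3)-np.outer(d,d); A+=M;b+=M@o
    return np.linalg.solve(A,b)
E
python3 - <<'E'
from h import *
np.set_printoptions(precision=4,suppress=True)
S=r.camera_info("scene");D=r.camera_info("side")
s=lambda x,y:(S,230+(x+.5)/3.6-.5,200+(y+.5)/3.6-.5)
d=lambda x,y:(D,235+(x+.5)/3.6-.5,215+(y+.5)/3.6-.5)
for n,a,b,z in [("cornFR",(320,556),(195,528),.016),("cornFL",(70,263),(108,190),.016),("cornBR",(610,400),None,.016),
 ("pintop",(434,283),(320,267),.145),("redbot",(433,362),(320,351),.107),("pinbot",(430,432),(322,425),.07),("ball",(193,424),(78,362),.085),("barend",(386,362),(293,343),.085)]:
    print(n,onz(*s(*a),z), onz(*d(*b),z) if b else "", tri([s(*a),d(*b)]) if b else "")
E
```

```text
cornFR [ 0.5107 -0.3873  0.016 ] [ 0.5085 -0.3859  0.016 ] [ 0.5079 -0.3923  0.0225]
cornFL [ 0.5017 -0.1386  0.016 ] [ 0.5006 -0.1368  0.016 ] [ 0.5002 -0.1429  0.0199]
cornBR [ 0.6801 -0.3726  0.016 ]  
pintop [ 0.5657 -0.3885  0.145 ] [ 0.5641 -0.386   0.145 ] [ 0.5627 -0.3927  0.1497]
redbot [ 0.5635 -0.3926  0.107 ] [ 0.5625 -0.3909  0.107 ] [ 0.5616 -0.3953  0.1104]
pinbot [ 0.5617 -0.3944  0.07  ] [ 0.5622 -0.3935  0.07  ] [ 0.5621 -0.3938  0.0698]
ball [ 0.4708 -0.3527  0.085 ] [ 0.4691 -0.3504  0.085 ] [ 0.4688 -0.357   0.0901]
barend [ 0.5605 -0.3611  0.085 ] [ 0.5576 -0.3587  0.085 ] [ 0.5558 -0.3683  0.0929]
```

First estimate: the pump origin is at about (0.56,-0.25) with yaw about 0.05, and the pin is near (0.563,-0.391). I'll refine it with the wrist camera from above.

Run:
```python
from h import *
import pickle
np.set_printoptions(precision=4,suppress=True)
R=r.get_ee_rot(); print(R)
r.reach([0.575,-0.29,0.36],R)
c=r.camera_info("wrist"); im=r.snapshot("wrist"); pickle.dump(c,open("w1.pkl","wb"))
cv2.imwrite("pics/w1.png",cv2.resize(im[:,:,::-1],(800,600),interpolation=cv2.INTER_CUBIC)); cv2.imwrite("pics/w1raw.png",im[:,:,::-1])
print(r.get_t(),r.get_position(),r.get_joint_positions())
```

```text
[[-0.0015  1.      0.0001]
 [-0.0001  0.0001 -1.    ]
 [-1.     -0.0015  0.0001]]
1.4333 [ 0.576  -0.2873  0.3589] [ 0.281   0.3329  0.1601  1.3586 -0.0531  1.4574  0.4426]
```

View pics/w1.png

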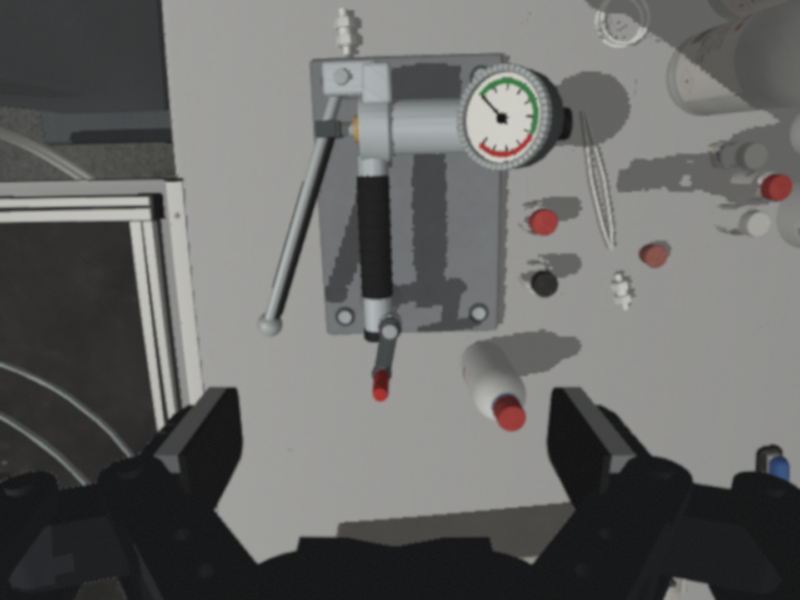

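Run:
```python
import cv2
a=cv2.imread("pics/w1raw.png")[30:330,200:420]; cv2.imwrite("pics/w1a.png",cv2.resize(a[:150],(792,540),interpolation=cv2.INTER_CUBIC));cv2.imwrite("pics/w1b.png",cv2.resize(a[150:],(792,540),interpolation=cv2.INTER_CUBIC))
```

```text
(no output)
```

View pics/w1a.png

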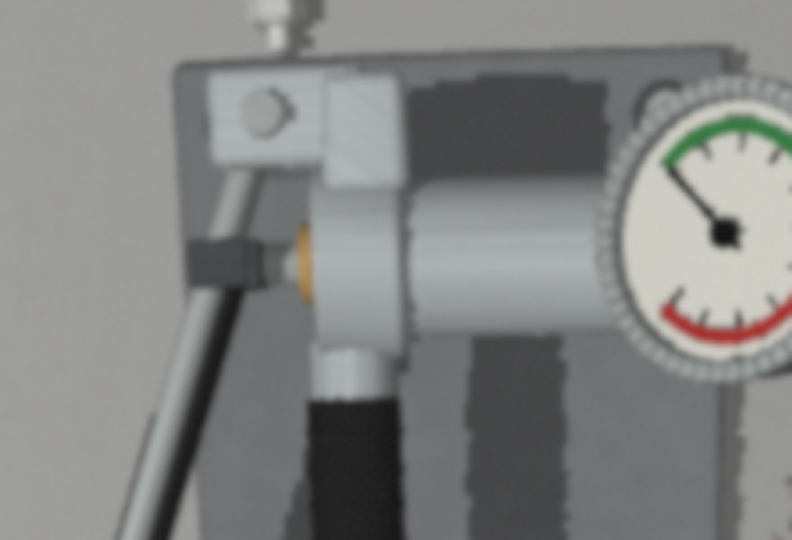

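View pics/w1b.png

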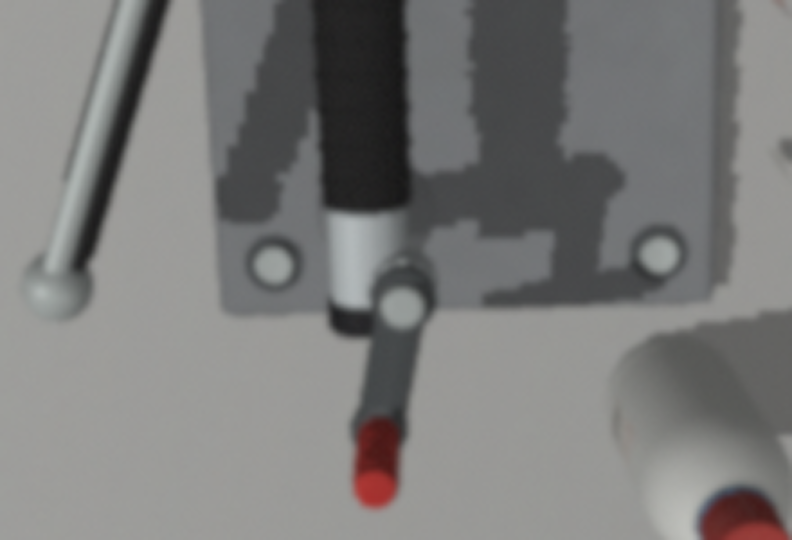

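The enlarged view gives the base corners at (175,66) and (732,47) in the upper crop, (222,313) and (710,299) in the lower one. The screw is at (403,307), the pin top at (375,488) and the ball at (57,287). I'll fit the pose to all three views.

Run:
```python
from h import *
import pickle
from scipy.optimize import least_squares
np.set_printoptions(precision=4,suppress=True)
S=r.camera_info("scene");D=r.camera_info("side");W=pickle.load(open("w1.pkl","rb"))
k=lambda c,x0,y0:(lambda x,y:(c,x0+(x+.5)/3.6-.5,y0+(y+.5)/3.6-.5))
s=k(S,230,200);d=k(D,235,215);a=k(W,200,30);b=k(W,200,180)
obs=[("C",(-55,120,16),a(175,66)),("C",(115,120,16),a(732,47)),("C",(-55,-135,16),b(222,313)),("C",(115,-135,16),b(710,299)),
("C",(10,-100,113),b(403,307)),("P",145,b(375,488)),("B",85,b(57,287)),
("C",(-55,-135,16),s(320,556)),("C",(-55,120,16),s(70,263)),("C",(-55,-135,16),d(195,528)),("C",(-55,120,16),d(108,190)),
("P",145,s(434,283)),("P",145,d(320,267)),("B",85,s(193,424)),("B",85,d(78,362))]
L=.215
def pts(p,k,v):
    x,y,t,A,l,Lb=p
    if k=="C": q=np.array(v)/1e3
    elif k=="P": q=np.array([.010-.04*np.sin(A),-.1-.04*np.cos(A),v/1e3])
    else:
        # at lever .36 parallel to y; ball straight below hinge offset
        g=.36-l; q=np.array([-.019-Lb*np.sin(g),.09-Lb*np.cos(g),.085])
    c,s_=np.cos(t),np.sin(t)
    return np.array([x+c*q[0]-s_*q[1],y+s_*q[0]+c*q[1],q[2]])
def res(p): return np.concatenate([proj(o[0],pts(p,k_,v))-np.array(o[1:]) for k_,v,o in obs])
z=least_squares(res,[.56,-.25,.05,.1,0,.215],loss="soft_l1")
print(z.x); print(res(z.x).reshape(-1,2))
for n,i,zz in (("TL",0,.016),("TR",1,.016),("BL",2,.016),("BR",3,.016),("screw",4,.113),("pin",5,.145),("ball",6,.085)):
    print(n,onz(*obs[i][2],zz))
for (u,v,n,zz) in ((544,285,'blackcap',.058),(544,222,'red',.058),(509,412,'bottle',.124),(622,290,'union',.01)):
    print(n,onz(W,(u+.5)*.8-.5,(v+.5)*.8-.5,zz))
pickle.dump(z.x,open("pose.pkl","wb"))
for l in (0,.24):
  for n,q in (("press",None),):
    print()
```

```text
[ 0.5608 -0.2499  0.0301  0.2324 -0.0105  0.2038]
[[-1.3599 -2.3575]
 [ 0.4803 -1.348 ]
 [-0.6683  1.6921]
 [ 1.6382  2.1148]
 [ 0.0441  0.207 ]
 [-1.1436  0.4445]
 [-0.9429 -0.3811]
 [-0.6809 -0.1002]
 [-1.1849 -1.9734]
 [ 0.9802  0.1314]
 [ 0.5462 -1.6412]
 [ 0.1791  0.0756]
 [ 1.605   1.0356]
 [ 0.2137 -0.0916]
 [ 1.5266  0.804 ]]
TL [ 0.5037 -0.1341  0.016 ]
TR [ 0.6717 -0.1279  0.016 ]
BL [ 0.5108 -0.3843  0.016 ]
BR [ 0.6777 -0.3787  0.016 ]
screw [ 0.5738 -0.3494  0.113 ]
pin [ 0.5669 -0.3883  0.145 ]
ball [ 0.4721 -0.3531  0.085 ]
blackcap [ 0.7091 -0.3245  0.058 ]
red [ 0.7049 -0.2693  0.058 ]
bottle [ 0.67   -0.4139  0.124 ]
union [ 0.8017 -0.3405  0.01  ]
```

Pump pose is (0.561,-0.250) with yaw 0.03 and stop angle about 0.23. The pin-to-pivot distance measures 39.5 mm against the 40 mm given. Next I'll check that the push arc is feasible.

```bash
cat >> h.py <<'E'
import pickle
X,Y,TH=pickle.load(open("pose.pkl","rb"))[:3]
def w(px,py,z):
    c,s=np.cos(TH),np.sin(TH); return np.array([X+c*px-s*py,Y+s*px+c*py,z])
def rotv(px,py):
    c,s=np.cos(TH),np.sin(TH); return np.array([c*px-s*py,s*px+c*py,0])
def ori(yd):  # tool x down, tool y along yd
    x=np.array([0,0,-1.]); y=yd/np.linalg.norm(yd); return np.column_stack([x,y,np.cross(x,y)])
def push(a,gap,z,rlag=0.,sg=1):
    t=np.array([-np.cos(a),np.sin(a)])
    p=np.array([.010-.04*np.sin(a),-.1-.04*np.cos(a)])-t*gap
    return w(*p,z), ori(sg*rotv(*(-t)))
def press(l,gap,z,sg=1):   # l lever angle; gap from lever centreline-front to tcp
    g=.36-l; n=np.array([np.cos(g),-np.sin(g)]); u=np.array([-np.sin(g),-np.cos(g)])
    p=np.array([-.019,.09])+.130*u-n*(gap+.006)
    return w(*p,z), ori(sg*rotv(*n))
E
python3 - <<'E'
from h import *
np.set_printoptions(precision=3,suppress=True)
for sg in (1,-1):
  for a in (.23,.7,1.2,1.5,1.77):
    p,R=push(a,.0205,.12,sg=sg); print(sg,a,p,r.ik(p,R))
for sg in (1,-1):
  for l in (0,.24):
    p,R=press(l,.0145,.08,sg=sg); print(sg,l,p,r.ik(p,R))
p,R=push(.23,.036,.22);
E
```

```text
1 0.23 [ 0.586 -0.393  0.12 ] [ 0.398  0.595  0.197  1.504 -0.126  1.056  0.424]
1 0.7 [ 0.565 -0.394  0.12 ] [ 0.365  0.573  0.263  1.552 -0.164  1.038  0.002]
1 1.2 [ 0.545 -0.384  0.12 ] [ 0.307  0.547  0.343  1.614 -0.207  1.018 -0.456]
1 1.5 [ 0.536 -0.374  0.12 ] [ 0.261  0.532  0.394  1.649 -0.233  1.007 -0.739]
1 1.77 [ 0.531 -0.363  0.12 ] [ 0.22   0.521  0.432  1.677 -0.251  0.998 -1.002]
-1 0.23 [ 0.586 -0.393  0.12 ] [ 1.212  0.866 -1.159  1.478  0.803  1.325  2.929]
-1 0.7 [ 0.565 -0.394  0.12 ] [ 0.719  0.566 -0.249  1.541  0.153  1.054  2.903]
-1 1.2 [ 0.545 -0.384  0.12 ] [ 0.649  0.524 -0.139  1.603  0.081  1.021  2.458]
-1 1.5 [ 0.536 -0.374  0.12 ] [ 0.606  0.501 -0.085  1.639  0.048  1.004  2.177]
-1 1.77 [ 0.531 -0.363  0.12 ] [ 0.561  0.483 -0.038  1.667  0.021  0.992  1.918]
1 0 [ 0.478 -0.277  0.08 ] [ 0.287  0.398  0.199  1.927 -0.104  0.827  0.211]
1 0.24 [ 0.507 -0.288  0.08 ] [ 0.318  0.442  0.16   1.852 -0.09   0.854  0.432]
-1 0 [ 0.478 -0.277  0.08 ] [ 1.306  0.662 -1.156  1.901  0.702  1.059  2.664]
-1 0.24 [ 0.507 -0.288  0.08 ] [-0.38   0.875  1.262  1.868 -0.931  1.147 -1.998]
```

```bash
python3 - <<'E'
from h import *
np.set_printoptions(precision=4,suppress=True)
r.grasp(20); print("w",r.get_width())
p,R=push(.23,.036,.25); r.reach(p,R)
p[2]=.120; r.movel(p)
print(r.get_position(),r.get_t())
for n in ("scene","side"):
    im=r.snapshot(n)[:,:,::-1]; im=im[180:360,240:480]; cv2.imwrite(f"pics/{n}2.png",cv2.resize(im,(792,594),interpolation=cv2.INTER_CUBIC))
E
python3 -c "
import cv2,numpy as np
cv2.imwrite('pics/b2.png',np.vstack([cv2.resize(cv2.imread(f'pics/{n}2.png'),(400,300)) for n in ('scene','side')]))"
```

```text
w -0.00014311653571455623
[ 0.6021 -0.3964  0.1216] 3.8833
```

View pics/b2.png

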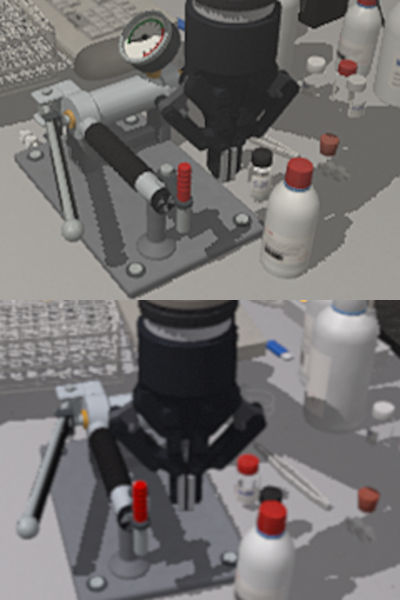

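Run:
```python
from h import *
np.set_printoptions(precision=3,suppress=True)
for a in (.3,.55,.8,1.05,1.3,1.5):
    p,R=push(a,.0205,.120)
    s=r.movel(p,R,max_speed=.06,force_limit=10)
    print(a,s,r.get_position()-p,r.get_force(),round(r.get_t(),2))
    if s: break
W=r.camera_info("wrist"); cv2.imwrite("pics/w3.png",r.snapshot("wrist")[:,:,::-1])
cv2.imwrite("pics/s3.png",cv2.resize(r.snapshot("scene")[180:360,240:480,::-1],(792,594),interpolation=cv2.INTER_CUBIC))
```

```text
0.3 False [-0. -0.  0.] [-0.154 -1.769 -0.331] 4.44
0.55 False [ 0.  0. -0.] [0.138 0.612 1.049] 4.84
0.8 False [ 0.  0. -0.] [-0.13  -0.72  -0.101] 5.24
1.05 False [ 0.  0. -0.] [-0.003  0.2    0.525] 5.64
1.3 False [ 0.  0. -0.] [ 0.513 -0.319 -0.069] 6.04
1.5 False [0. 0. 0.] [-0.455  0.695  0.236] 6.39
```

View pics/s3.png

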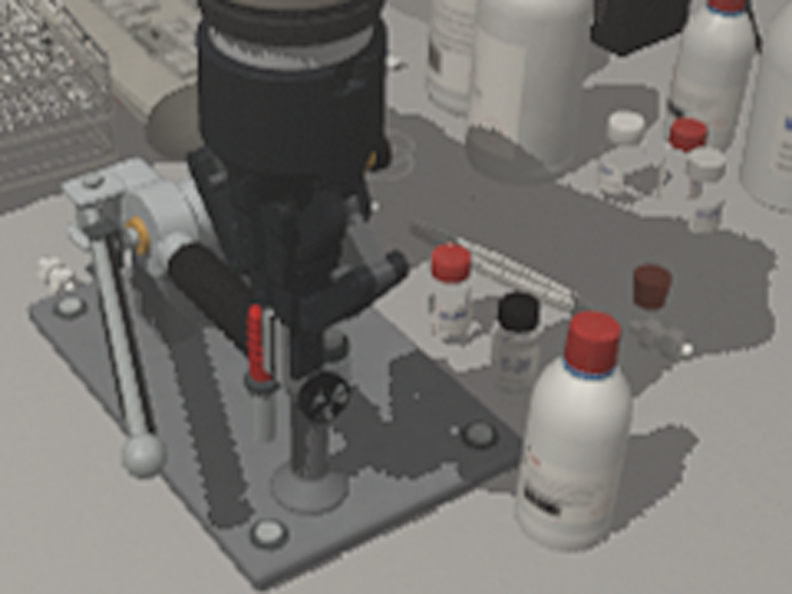

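View pics/w3.png

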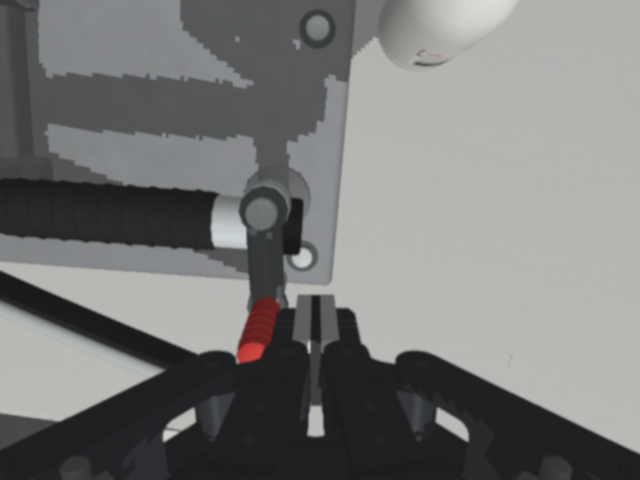

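The fingertip has brought the pin round. It now leads the tip at (255,340) in the wrist view. I'll push it to its end stop.

Run:
```python
from h import *
np.set_printoptions(precision=3,suppress=True)
for a in (1.65,1.77,1.83,1.9,1.96):
    p,R=push(a,.0205,.120)
    s=r.movel(p,R,max_speed=.03,force_limit=6)
    print(a,s,r.get_position()-p,r.get_force(),round(r.get_t(),2))
    if s: break
cv2.imwrite("pics/w4.png",r.snapshot("wrist")[:,:,::-1])
```

```text
1.65 False [ 0. -0.  0.] [0.456 0.289 0.724] 6.87
1.77 False [ 0. -0.  0.] [ 0.372 -0.278  0.24 ] 7.2
1.83 False [-0.    -0.002  0.   ] [ 1.086 -5.241 -2.492] 7.45
1.9 True [-0.001 -0.005  0.   ] [-0.374 -1.832  1.612] 7.66
```

View pics/w4.png

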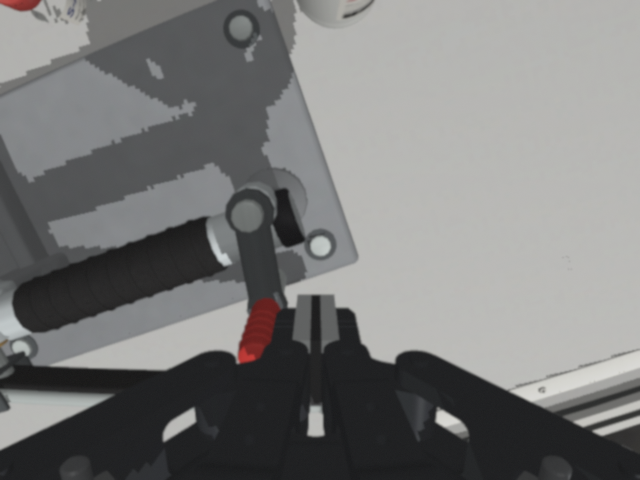

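The force rose sharply at 1.8 rad, which fits the end stop. I'll back off, rise and check the arm angle.

Run:
```python
from h import *
np.set_printoptions(precision=4,suppress=True)
p,R=push(1.77,.045,.120); r.movel(p,R)
p[2]=.26; r.movel(p)
p,R=press(0,.0145+.025,.32)
r.reach(p+[0,-.03,0],R)
W=r.camera_info("wrist"); pickle.dump(W,open("w5.pkl","wb")); im=r.snapshot("wrist")[:,:,::-1]
cv2.imwrite("pics/w5.png",cv2.resize(im,(800,600),interpolation=cv2.INTER_CUBIC))
cv2.imwrite("pics/s5.png",cv2.resize(r.snapshot("scene")[180:360,240:480,::-1],(792,594),interpolation=cv2.INTER_CUBIC))
print(r.get_t(),r.get_position())
```

```text
10.3 [ 0.454  -0.299   0.3193]
```

View pics/w5.png

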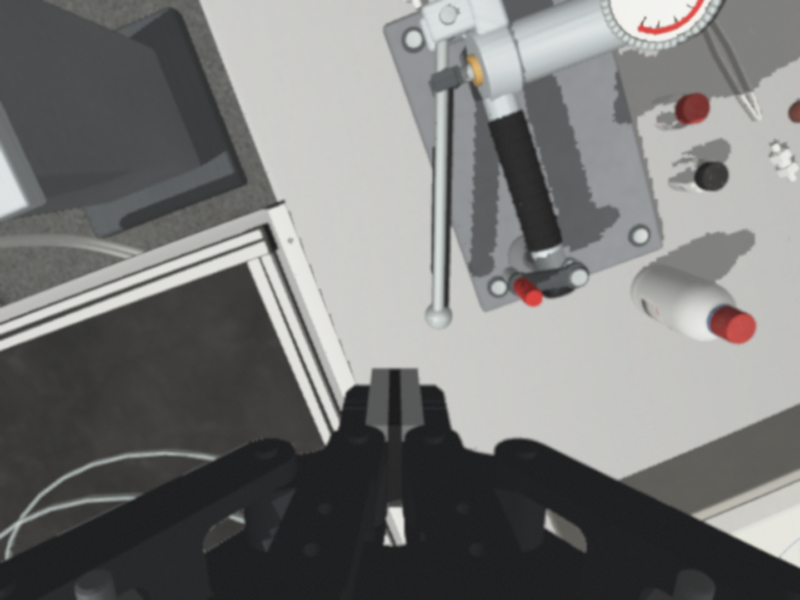

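View pics/s5.png

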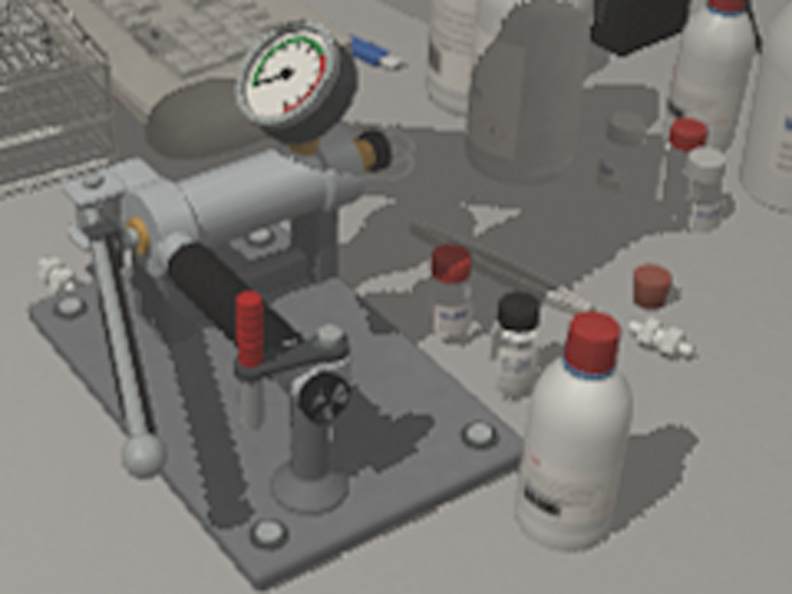

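Run:
```python
from h import *
np.set_printoptions(precision=4,suppress=True)
W=pickle.load(open("w5.pkl","rb"));S=r.camera_info("scene")
f=lambda u,v,z:onz(W,(u+.5)*.8-.5,(v+.5)*.8-.5,z)
g=lambda u,v,z:onz(S,240+(u+.5)/3.3-.5,180+(v+.5)/3.3-.5,z)
for n,pin,sc in (("w",f(534,298,.145),f(579,276,.113)),("s",g(249,296,.145),g(331,335,.113))):
    d=(pin-sc)[:2]; ang=np.arctan2(d[1],d[0])-TH
    d2=(pin-w(.01,-.1,0))[:2]; a2=np.arctan2(d2[1],d2[0])-TH
    print(n,pin,sc,np.hypot(*d),(-np.pi/2-ang)%(2*np.pi),np.hypot(*d2),(-np.pi/2-a2)%(2*np.pi))
print("exp",w(.01-.04*np.sin(1.77),-.1-.04*np.cos(1.77),.145),w(.01,-.1,.113))
print("ball",f(438,317,.085)); 
# lever front edge line
for u,v in ((433,250),(452,250),(434,150),(449,150)): print(f(u,v,.095))
for l in (0,.24):
  g_=.36-l;u=np.array([-np.sin(g_),-np.cos(g_)]);n=np.array([np.cos(g_),-np.sin(g_)])
  for s in (.08,.13,.17): 
    q=np.array([-.019,.09])+s*u; print(l,s,w(*(q),.085),w(*(q-n*.006),.085))
```

```text
w [ 0.5341 -0.3428  0.145 ] [ 0.5736 -0.3487  0.113 ] 0.0399106252318899 1.7505038889397238 0.04034716087688212 1.7708640952909604
s [ 0.5327 -0.3433  0.145 ] [ 0.571  -0.3529  0.113 ] 0.03949311707744773 1.846205650974838 0.04160104394836204 1.7518022548275454
exp [ 0.5344 -0.3429  0.145 ] [ 0.5739 -0.3496  0.113 ]
ball [ 0.4716 -0.354   0.085 ]
[ 0.4836 -0.3022  0.095 ]
[ 0.4964 -0.3065  0.095 ]
[ 0.5055 -0.2369  0.095 ]
[ 0.5151 -0.2402  0.095 ]
0 0.08 [ 0.5132 -0.2362  0.085 ] [ 0.5076 -0.2343  0.085 ]
0 0.13 [ 0.497  -0.2835  0.085 ] [ 0.4914 -0.2816  0.085 ]
0 0.17 [ 0.4841 -0.3214  0.085 ] [ 0.4784 -0.3194  0.085 ]
0.24 0.08 [ 0.532  -0.2402  0.085 ] [ 0.526  -0.2397  0.085 ]
0.24 0.13 [ 0.5275 -0.29    0.085 ] [ 0.5215 -0.2895  0.085 ]
0.24 0.17 [ 0.5239 -0.3299  0.085 ] [ 0.5179 -0.3293  0.085 ]
```

The stop arm measures about 1.76 rad, so it is home, and the lever model agrees with the picture within 2 mm. Next I'll press the lever.

Run:
```python
from h import *
np.set_printoptions(precision=3,suppress=True)
p,R=press(0,.0145+.02,.15); r.reach(p,R)
p[2]=.080; r.movel(p)
def F(n=8):
    a=[]
    for _ in range(n): a.append(r.get_force()); r.pause(.02)
    return np.mean(a,0)
f0=F(); np.save("f0.npy",f0); print("f0",f0,r.get_position()-p,r.get_t())
for l in (0,.05,.1,.15,.19):
    p,R=press(l,.0145,.080)
    s=r.movel(p,R,max_speed=.04,force_limit=15)
    f=F(4)-f0; print(l,s,f@R[:,1],f,round(r.get_t(),2))
    if s: break
cv2.imwrite("pics/s6.png",cv2.resize(r.snapshot("scene")[180:360,220:460,::-1],(792,594),interpolation=cv2.INTER_CUBIC))
cv2.imwrite("pics/d6.png",cv2.resize(r.snapshot("side")[190:370,220:460,::-1],(792,594),interpolation=cv2.INTER_CUBIC))
```

```text
f0 [-0.048 -0.389  0.124] [ 0.001 -0.001  0.002] 11.775
0 False -2.2039712064357544 [-1.983  1.013  1.362] 12.49
0.05 False -3.710748078076987 [-3.132  2.535  0.633] 12.88
0.1 False -4.781036135492236 [-4.33   2.481  0.889] 13.26
0.15 False -5.193954104333811 [-4.726  3.044  0.716] 13.64
0.19 False -5.93727181518567 [-5.513  3.428  1.834] 13.99
```

View pics/s6.png

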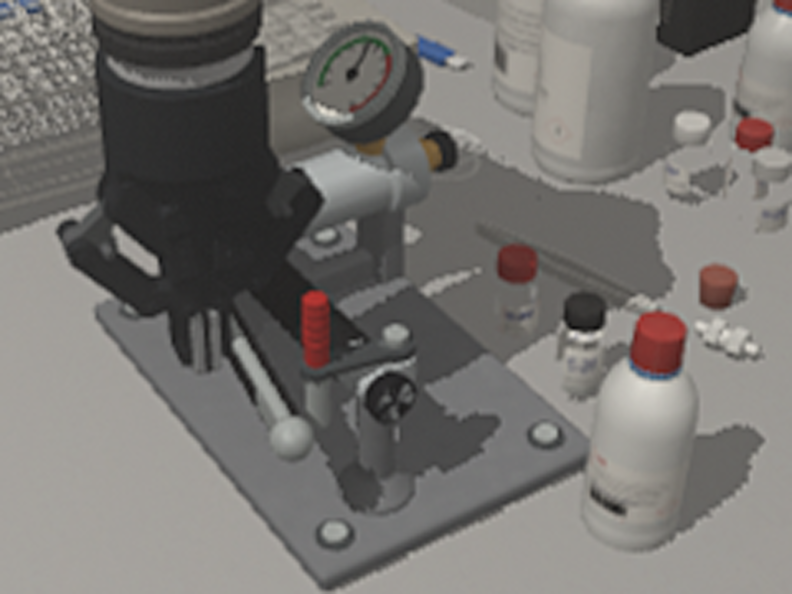

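View pics/d6.png

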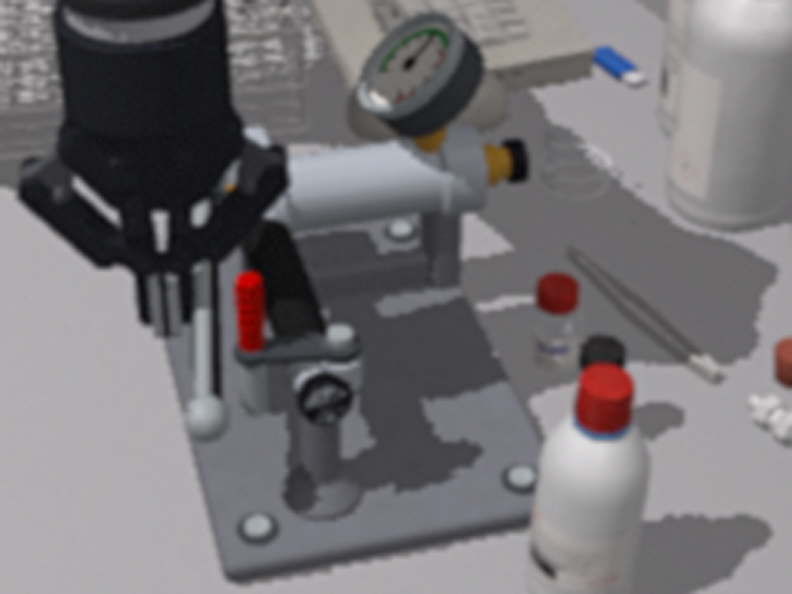

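The pressing force follows the spring, from 2 to 6 N, with a clear gap still left to the pin. I'll press on in small steps until the force turns stiff.

Run:
```python
from h import *
np.set_printoptions(precision=3,suppress=True)
f0=np.load("f0.npy")
def F(n=8):
    a=[]
    for _ in range(n): a.append(r.get_force()); r.pause(.02)
    return np.mean(a,0)-f0
for l in np.arange(.20,.30,.007):
    p,R=press(l,.0145,.080)
    s=r.movel(p,R,max_speed=.02,force_limit=8)
    f=F(6); q=-(f@R[:,1]); print(round(l,3),s,round(q,2),(r.get_position()-p)@R[:,1],f,round(r.get_t(),2))
    if q>10.5: break
cv2.imwrite("pics/s7.png",cv2.resize(r.snapshot("scene")[180:360,220:460,::-1],(792,594),interpolation=cv2.INTER_CUBIC))
cv2.imwrite("pics/d7.png",cv2.resize(r.snapshot("side")[190:370,220:460,::-1],(792,594),interpolation=cv2.INTER_CUBIC))
```

```text
0.2 False 5.79 -0.00138461496694569 [-5.409  3.297  1.234] 14.44
0.207 False 6.11 -0.0014309836275826792 [-5.731  3.426  1.905] 14.79
0.214 False 6.26 -0.001485581494815821 [-5.918  3.284  2.051] 15.14
0.221 False 6.38 -0.0015625443129305165 [-5.987  3.954  2.165] 15.49
0.228 False 6.16 -0.0016018301958230592 [-5.831  3.491  2.144] 15.84
0.235 False 6.6 -0.0016631909282720898 [-6.284  3.676  2.42 ] 16.19
0.242 False 6.71 -0.001758979541493399 [-6.4    3.801  2.893] 16.54
0.249 False 8.56 -0.00258622559680802 [-8.252  4.21   4.265] 16.89
0.256 False 9.93 -0.0034507536836006934 [-9.625  4.552  5.54 ] 17.24
0.263 False 11.72 -0.004312443132817119 [-11.416   4.873   7.593] 17.59
```

View pics/s7.png

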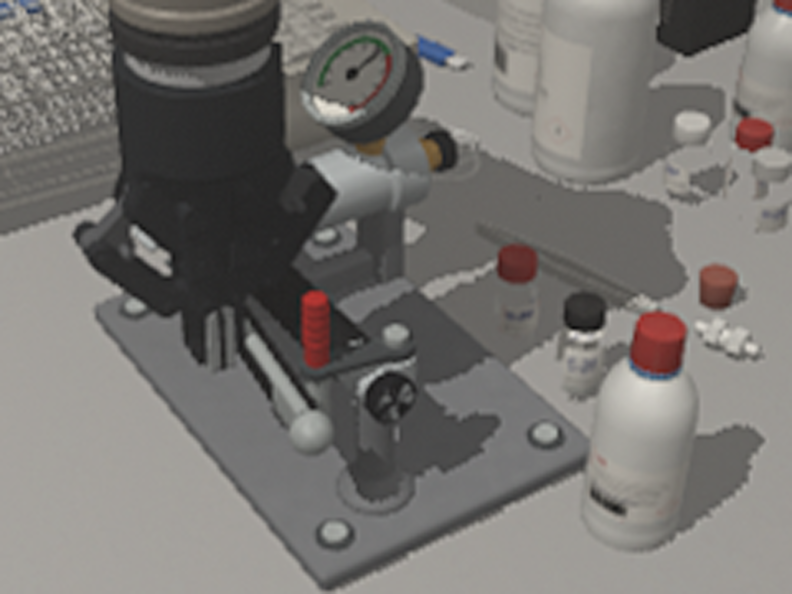

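View pics/d7.png

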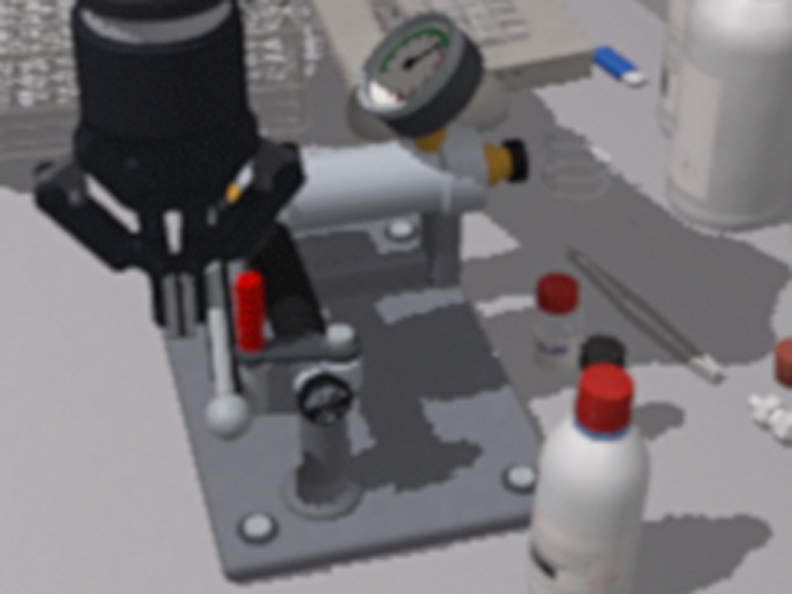

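The force turned stiff at 0.243 rad: the finger stopped advancing and the load rose to about 12 N. The lever rests on the pin short of the bar and the needle is at the green end. I'll do a short steadiness check, then hand in.

Run:
```python
from h import *
p0=r.get_position(); r.pause(.5); print((r.get_position()-p0)*1e3, r.get_force()-np.load("f0.npy"), r.get_t())
r.job_done()
```

```text
[-0.01650835 -0.00732348  0.01497729] [-11.80318142   5.08767503   7.38749117] 18.1917
the job is handed in; nothing more can be done
```

The stop pin is swung home and the lever is held pressed against it, short of the bar. I handed the job in at about 18 s of the 48 s allowed.

- **Stop pin:** I pushed it round from its trailing side with the shut fingertips at 120 mm height until the force rose sharply at the end stop. Two camera views put the arm at about 1.75–1.77 rad, against 1.77 for fully home. A second reading from the scene camera, using the screw position seen in that picture, gave 1.85 rad; I put that down to a poor reading of the screw.
- **Lever:** I pressed it with the outside of the shut fingers. The force followed the spring from about 2 to 6.7 N and turned stiff at about 0.243 rad, where the stop is expected. I finished holding about 12 N along the press direction, and the pose moved less than 0.02 mm over 0.5 s.
- **Last pictures:** The lever rests on the pin with a gap to the bar, and the gauge needle is still in the green. The vials, bottle and union look unmoved; I judged this by eye.

One reading I did not explain: the upward force on the tool grew to about 7 N while the lever was pressed on the stop. I took it as friction or compliance.

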